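# Stand the boxed pepper mills heavy end down and rack the tray

### The arm

A 6-joint arm with a two-finger parallel gripper is mounted at the origin on the work surface. World frame = base frame: x ahead of the robot, y to its left, z up, the work surface at z = 0. Lengths are in m, angles in rad, forces in N, time in s.
With the tool pointing down it reaches from about 0.375 to 0.975 m from the base axis. Payload 3.8 kg.
Tool frame: the origin (TCP) lies on the centre line of the jaws, within the pads' length; the fingertips stand 14 mm ahead of it and the grasp point (between the pads) lies 5 mm behind it; z points along the fingers, y is the line along which they close (so a half turn about z gives the same grasp; the last joint's range is limited). The gripper opens to 85 mm and grips with 20 to 120 N. Pads are 22 mm wide; open, the fingers measure 114 mm over their backs; the gripper's body (76 mm by 85 mm) begins 54 mm behind the grasp point. The pads swing forward as they close: fully open they stand 13 mm farther back than shut.
Start: joints at [-1.164, 0.264, 1.604, -0, 1.274, -0.037], TCP at [0.29, -0.61, 0.245] pointing down, gripper open.
Joint ranges: [-2.63, 2.63], [-0.94, 2.18], [0.31, 2.57], [-1.31, 4.45], [0, 2.66], [-2.55, 2.55]. Speed limits (rad/s): [2.57, 2.57, 3.14, 3.14, 3.14, 3.14].

### API

Orientations are given as a rotation vector (axis times angle).
In Python, from workcell import bot, eyes, spot_in gives the robot as it stands.
- The arm moves only by the tool carry_out, never from a script. Its argument "series" is text: rows parted by semicolons, each of 4 numbers parted by spaces: the shift along the world's x, y, z in m, then the turn about the world's z in degrees. In form: tx ty tz roll; .... A call has 1 to 20 rows; each row shifts and turns the commanded pose from where the row before left it; what a row does not reach is not made up. A row lasts 1/8 s, in which the tool goes at most 62.5 mm and 10.7 degrees, less where a joint would pass 70% of its speed; a pose out of reach is approached as far as the arm can. A call is refused whole if a number of a shift passes 0.0625 or a number of a turn 10.7, either way. A call with a gripper value outside its range is refused whole. "jaw" is the gripper command: -1 is shut, 1 is fully open, values between are in proportion, set as the call begins (left out, the last holds). The fingers move at their own pace and stop on an object; "grip_force" is the grip in N (left out, the last holds). Time passes only in rows, so rows that do not move let the fingers close. It gives the time, the measured TCP pose, the force, the opening and the grip force at its end, in the units of the state.
- bot.read_state(): the state, without advancing time (a new reading comes with each control period).
- eyes.read_camera(name): name is "scene" or "top" or "wrist"; returns (picture, depth): 420x560x3 uint8, blue, green, red; 420x560 float32, m along the optical axis (not along the pixel's ray), 0 where there is no reading.
- eyes.get_calibration(name): a dict with "K" (3x3 intrinsics, pixels), "position" and "rotation" of the camera in the world; the wrist camera has in their place "T_tool_cam" (4x4, takes a point from camera to tool coordinates, whose origin is the TCP and whose axes are the flange's). Camera axes: x right, y down, z forward; pixel columns grow to the right and rows downward; lengths in m; the calibration is good to about 2 mm. The wrist camera is an equidistant fisheye: a pixel r from the principal point sees the ray r / f radians off the axis. A picture is of the moment at which its call begins: read the wrist's pose just before it. get_calibration takes no time and is no camera call.
- bot.finish_job(): hands the job in; it is judged then, once.
Trained networks look in the newest picture that a camera, given by its name, has taken for a name from the list of things; names that differ only in an ending like _2 or _b are one class to them, and where a whole thing is asked for, a point or a joint stands for the part that bears it (a point fixed in the world has none). Each returns a list of dicts, best first, with "score" (0 to 1); they miss things now and then, are a little off and sometimes report something else, mostly with a low value. They report only what shows in the picture. A call takes as long as a camera call. They do not tell look-alikes from the thing itself.
- spot_in(camera, target): "rect" ([centre column, centre row, width, height] in pixels, round what is visible of it).
The state is a dict: "time": time; "q": joint angles; "joint_vel": joint speeds; "joint_torque": joint torques, N m; "tool_pos": TCP position; "tcp_rot": TCP orientation; "wrist_force": force on the tool from outside, world axes, zero at the start; "torque": the same for the moment, N m; "width": opening from 0.0 (shut) to 1.0 (fully open); "grip_force": force on a finger pad.
Only numpy, scipy, OpenCV 4.12 (cv2) and the standard library are available. Lean on these libraries where they do the work, as an engineer would, in place of code of your own. Each camera call takes 0.05 s, during which the arm holds its last target. There are 200 camera calls.

### The job

The two or three plain cartons lying on the steel table each hold a pepper mill with a heavy base at one end, which nothing outside shows: lift each carton to feel which end is heavy, and stand them all on the tray, heavy end down, clear of your grip. When all are standing, slide the loaded tray by its pull bar into the slot of the rack until it is fully home against the stop, with every carton still standing, and leave the tub, bowl and spice tin where they are.

Things in the scene. Friction and masses are not known exactly. Their poses are not given: they have to be found in the camera images.
- carton1_mid (a point): plain sealed cardboard carton, 150 mm long, 50 x 50 mm across, 0.28 to 0.42 kg, lying at the start; may be absent (None). This point is its very centre; own x runs along the length. Its centre of mass lies about 45 mm off the centre towards the heavy end, which differs from carton to carton and is told by neither looks nor axes: lifted by the middle, it pulls or sags that way (about 0.15 N m)
- carton2_mid (a point): plain sealed cardboard carton, 150 mm long, 50 x 50 mm across, 0.28 to 0.42 kg, lying at the start; may be absent (None). This point is its very centre; own x runs along the length. Its centre of mass lies about 45 mm off the centre towards the heavy end, which differs from carton to carton and is told by neither looks nor axes: lifted by the middle, it pulls or sags that way (about 0.15 N m)
- carton3_mid (a point): plain sealed cardboard carton, 150 mm long, 50 x 50 mm across, 0.28 to 0.42 kg, lying at the start; may be absent (None). This point is its very centre; own x runs along the length. Its centre of mass lies about 45 mm off the centre towards the heavy end, which differs from carton to carton and is told by neither looks nor axes: lifted by the middle, it pulls or sags that way (about 0.15 N m)
- tray_floor (a point): aluminium baking tray, loose on the table in front of the rack, 150 mm (own x) by 240 mm (own y), 0.45 kg; floor 3 mm thick, rim 4 mm thick and 12 mm high over the table; clear floor 142 x 232 mm. This point is the middle of the floor's upper face; own +y is the leading edge, which enters the rack first, z up
- tray_bar (a point): middle of the tray's pull bar: level dark steel bar outside the tray's trailing (-y) short edge, along the tray's x, 12 mm thick (y), 14 mm high, its centre 162 mm from the tray's middle and 37 mm over the table, on two posts 80 mm apart; 36 mm clear between bar and tray; to be grasped from above
- rack_mouth (a point): steel bench rack, fixed, to the robot's left. This point is the middle of the slot's mouth, 3 mm over the table; own +y runs straight into the slot, x across. The slot lies on the table, 160 mm wide between guides 26 mm high with inward lips 22 mm up; flared lead-ins reach 27 mm ahead of the mouth. The wire top, 200 mm clear over the table, begins 70 mm in
- rack_stop (a point): middle of the face of the stop at the slot's far end, 240 mm in from the mouth, where the tray's leading edge ends when it is fully home (the tray's middle is then 120 mm in from the mouth); axes as the mouth's
- flour_tub: bystander, to be left where it stands: white plastic tub, 90 mm across, 130 mm high, upright; origin at the middle of its underside
- bowl: bystander, to be left where it stands: steel bowl, 140 mm across, 60 mm high; origin at the middle of its underside
- spice_tin: bystander, to be left where it stands: low round steel spice tin, 70 mm across, 60 mm high; origin at the middle of its underside
Not all that is in view belongs to the job. Leave any blue look-alike of the part that bears carton3_mid alone. Leave any orange look-alike of the part that bears carton2_mid alone.

How it is judged:
On the way, in this order (a step that is already met when the one before it is completed fails the run):
1. every carton stands on the tray, heavy end down and let go, while the tray is still out of the rack or no more than half in (angle between the x axis of each of carton1_mid, carton2_mid, carton3_mid and the z axis of tray_floor, either way round below 0.12 rad and z of each of carton1_c1, carton2_c1, carton3_c1 in the frame of tray_floor below 0.06 m and x of carton1_mid in the frame of tray_floor between -0.065 and 0.065 m and y of carton1_mid in the frame of tray_floor between -0.11 and 0.11 m and z of carton1_mid in the frame of tray_floor between 0.062 and 0.085 m and contact force between the fingers and carton1 below 0.3 N and x of carton2_mid in the frame of tray_floor between -0.065 and 0.065 m and y of carton2_mid in the frame of tray_floor between -0.11 and 0.11 m and z of carton2_mid in the frame of tray_floor between 0.062 and 0.085 m and contact force between the fingers and carton2 below 0.3 N and x of carton3_mid in the frame of tray_floor between -0.065 and 0.065 m and y of carton3_mid in the frame of tray_floor between -0.11 and 0.11 m and z of carton3_mid in the frame of tray_floor between 0.062 and 0.085 m and contact force between the fingers and carton3 below 0.3 N and y of tray_floor in the frame of rack_mouth below 0.03 m), for 0.3 s.
2. the loaded tray is fully home in the rack with every carton standing (angle between the x axis of each of carton1_mid, carton2_mid, carton3_mid and the z axis of tray_floor, either way round below 0.12 rad and z of each of carton1_c1, carton2_c1, carton3_c1 in the frame of tray_floor below 0.06 m and x of carton1_mid in the frame of tray_floor between -0.065 and 0.065 m and y of carton1_mid in the frame of tray_floor between -0.11 and 0.11 m and z of carton1_mid in the frame of tray_floor between 0.062 and 0.085 m and contact force between the fingers and carton1 below 0.3 N and x of carton2_mid in the frame of tray_floor between -0.065 and 0.065 m and y of carton2_mid in the frame of tray_floor between -0.11 and 0.11 m and z of carton2_mid in the frame of tray_floor between 0.062 and 0.085 m and contact force between the fingers and carton2 below 0.3 N and x of carton3_mid in the frame of tray_floor between -0.065 and 0.065 m and y of carton3_mid in the frame of tray_floor between -0.11 and 0.11 m and z of carton3_mid in the frame of tray_floor between 0.062 and 0.085 m and contact force between the fingers and carton3 below 0.3 N and y of tray_floor in the frame of rack_mouth between 0.11 and 0.126 m and x of tray_floor in the frame of rack_mouth between -0.01 and 0.01 m and z of tray_floor in the frame of rack_mouth between -0.005 and 0.005 m and angle between the y axis of tray_floor and the y axis of rack_mouth, either way round below 0.06 rad), for 0.2 s.
At the end, for the whole second after the job is handed in: Every carton that is present stands upright (within 7 degrees) on the tray's floor, heavy end down (its hidden weight below the middle), released and at rest; the tray lies flat in the rack's slot, straight, its leading edge within 10 mm of the stop (all of step 2 and linear speed of each of carton1, carton2, carton3 below 0.02 m/s); the robot touches nothing.
It fails at once if the tub is shifted by more than 30 mm (distance of flour_tub from where it was at the start of the episode above 0.03 m).
It fails at once if the bowl is shifted by more than 30 mm (distance of bowl from where it was at the start of the episode above 0.03 m).
It fails at once if the spice tin is shifted by more than 30 mm (distance of spice_tin from where it was at the start of the episode above 0.03 m).
Of carton1, carton2, carton3 only 2 to 3 are there at a start; the rules pass over those that are not, and their reading is None.
At some moment in a run one of carton1, carton2, carton3 may be knocked a few centimetres aside while the robot is not near it.
Once in a run the grip may slacken for a moment while it holds something.
It also fails if it takes over 210 s, if anything falls off the work surface, if the arm or the gripper's body presses on something with over 40 N, if the wrist force passes 120 N, or if a joint passes its speed limit or range.

## Working session

There is one attempt and no reset: what is moved stays moved. The work goes in short steps, Python scripts to look and compute and a tool call to move; the robot and the scene stay as the last step left them, time stands still between calls to the robot, and variables do not carry over. Pictures are saved under pics/ and viewed, at most 14 in all, crops included, and the job is handed in when it is done.

Besides the shell and the picture viewer there is one more tool, called after ">>>" in YAML: its name, and indented under it one key for each argument. carry_out: Moves the arm, as the interface text tells. Its arguments: {"type":"object","properties":{"series":{"type":"string"},"jaw":{"type":"number"},"grip_force":{"type":"number"}},"required":["series"]}

```bash
ls; mkdir -p pics; cat > h.py <<'E'
import numpy as np, cv2
from workcell import bot, eyes, spot_in
def world(cam,c,r,d):
    k=eyes.get_calibration(cam);K=np.array(k["K"]);R=np.array(k["rotation"]);
    if R.shape!=(3,3): R=cv2.Rodrigues(R)[0]
    c=np.asarray(c,float);r=np.asarray(r,float);d=np.asarray(d,float)
    p=np.stack([(c-K[0,2])/K[0,0]*d,(r-K[1,2])/K[1,1]*d,d],-1)
    return p@R.T+np.array(k["position"])
def cloud(cam,dep):
    r,c=np.mgrid[0:dep.shape[0],0:dep.shape[1]]
    return world(cam,c,r,dep)
E
python3 - <<'E'
from h import *
s=bot.read_state();print(s)
for n in("scene","top"):
    im,d=eyes.read_camera(n);cv2.imwrite(f"pics/{n}0.png",im);np.savez(f"{n}0.npz",im=im,d=d)
    for t in("carton1_mid","tray_floor","tray_bar","rack_mouth","rack_stop","flour_tub","bowl","spice_tin"):
        print(n,t,[(round(x["score"],2),np.round(x["rect"]).astype(int).tolist()) for x in spot_in(n,t)][:5])
print(eyes.get_calibration("wrist"),eyes.get_calibration("top"))
E
```

```text
pics
{'time': 0.0, 'q': array([-1.16390498e+00,  2.64764581e-01,  1.60537447e+00,  4.44634497e-06,
        1.27371558e+00, -3.69165277e-02]), 'joint_vel': array([ 0.00226544, -0.00037174, -0.00147064,  0.00020454, -0.00152242,
       -0.00046313]), 'joint_torque': array([-1.92156374e-03, -5.15114951e+01, -3.67315900e+01, -2.79677533e-04,
        1.27056101e-02,  1.68836533e-05]), 'tool_pos': array([ 0.28954284, -0.60896513,  0.24395405]), 'tcp_rot': array([-3.06239214e+00, -6.90933039e-01,  6.46518220e-04]), 'wrist_force': array([ 0.25502766, -0.07762955, -0.86019964]), 'torque': array([0.05768957, 0.02458137, 0.0082652 ]), 'grip_force': 0.0, 'width': 0.9988407433227291}
scene carton1_mid [(0.52, [131, 246, 63, 36]), (0.49, [358, 175, 125, 123])]
scene tray_floor [(0.59, [252, 228, 116, 62]), (0.45, [121, 285, 71, 38]), (0.2, [327, 265, 54, 55])]
scene tray_bar []
scene rack_mouth [(0.9, [356, 173, 127, 126])]
scene rack_stop [(0.65, [356, 174, 129, 122]), (0.55, [121, 285, 71, 39])]
scene flour_tub [(0.89, [264, 282, 43, 60])]
scene bowl [(0.88, [326, 264, 54, 52]), (0.64, [129, 246
[... 499 characters left out ...]
05.31331467],
       [  0.        ,   0.        ,   1.        ]]), 'T_tool_cam': array([[ 9.19541920e-04, -9.56817508e-01, -2.90687825e-01,
         7.19758816e-02],
       [ 9.99999489e-01,  1.00212067e-03, -1.35214297e-04,
        -8.36820933e-04],
       [ 4.20679685e-04, -2.90687552e-01,  9.56817940e-01,
        -1.29647008e-01],
       [ 0.00000000e+00,  0.00000000e+00,  0.00000000e+00,
         1.00000000e+00]])} {'K': array([[385.08683863,   0.        , 278.27573337],
       [  0.        , 385.08683863, 212.2582153 ],
       [  0.        ,   0.        ,   1.        ]]), 'position': array([0.45716929, 0.05928061, 1.19174899]), 'rotation': array([-2.16949068,  2.17162126, -0.09662186])}
```

View pics/top0.png

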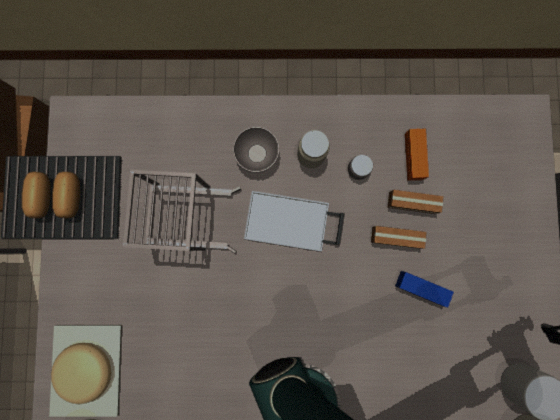

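View pics/scene0.png

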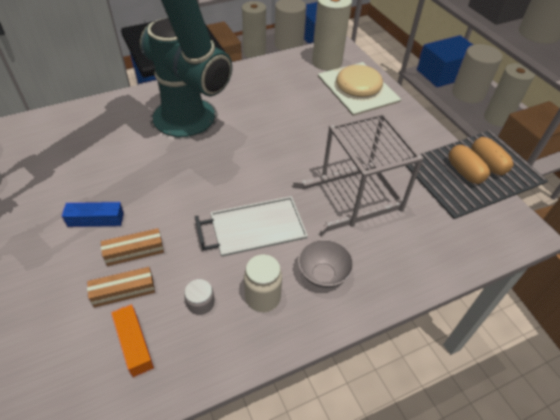

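Top view: four carton-shaped things, brown with tape at (417,201) and (400,238), an orange one at (418,154) and a blue one at (425,290). The two brown ones fit "plain cardboard" and the coloured ones are the look-alikes to leave alone. Next I confirm this in one crop and measure.

```bash
python3 - <<'E'
from h import *
z=np.load("top0.npz");im,d=z["im"],z["d"];P=cloud("top",d)
cv2.imwrite("pics/crop1.png",cv2.resize(im[120:320,230:470],None,fx=3,fy=3,interpolation=cv2.INTER_CUBIC))
def rect(m,n):
    q=P[m][:,:2];(c,s,a)=cv2.minAreaRect((q*1000).astype(np.float32)); print(n,np.round(c,1),np.round(s,1),round(a,1),"z",np.round(np.percentile(P[m][:,2],[5,50,95]),3),m.sum())
def box(c0,c1,r0,r1,zlo,zhi):
    m=np.zeros(d.shape,bool);m[r0:r1,c0:c1]=1;return m&(P[...,2]>zlo)&(P[...,2]<zhi)&(d>0)
rect(box(385,448,184,219,.04,.07),"cA")
rect(box(368,430,221,255,.04,.07),"cB")
rect(box(400,435,122,185,.035,.07),"orange")
rect(box(390,460,268,310,.035,.07),"blue")
rect(box(330,350,205,250,.03,.06),"bar")
rect(box(295,332,125,170,.10,.16),"tub")
rect(box(345,376,152,182,.045,.08),"tin")
rect(box(230,282,125,175,.045,.08),"bowl")
m=box(240,332,185,258,-.02,.03);
g=im.astype(int).sum(2); rect(m&(g>480),"traybright")
rect(box(115,250,165,260,.19,.24),"racktop")
rect(box(190,245,180,200,.012,.06),"guideL");rect(box(185,240,235,256,.012,.06),"guideR")
for c,r in [(410,260),(300,275),(280,220),(310,230)]: print(c,r,np.round(P[r,c],4))
E
```

```text
cA [ 598.9 -349. ] [151.6  50.8] 82.4 z [0.047 0.051 0.054] 868
cB [ 491.6 -294.6] [151.2  50.5] 83.2 z [0.047 0.051 0.055] 879
orange [ 744.5 -358.7] [150.   52.6] 1.3 z [0.042 0.051 0.054] 903
blue [ 338.2 -366.6] [152.8  50.1] 67.6 z [0.047 0.051 0.054] 927
bar [ 517.3 -118.9] [12.5 95.4] 80.6 z [0.038 0.045 0.048] 141
tub [749.7 -37.2] [87.4 82.4] 76.9 z [0.104 0.131 0.134] 743
tin [ 704.3 -183.4] [66.7 65.3] 63.6 z [0.049 0.061 0.064] 421
bowl [755.2 133.7] [135.4 135.1] 90.0 z [0.046 0.058 0.064] 435
traybright [572.   30.9] [ 10.  139.5] 20.9 z [0.002 0.003 0.005] 3
racktop [557.6 369.9] [173.2 200.4] 86.5 z [0.205 0.21  0.214] 2270
guideL [635.2 259.5] [153.4  26.8] 87.3 z [0.022 0.027 0.032] 264
guideR [465.5 270.9] [155.2  26.8] 86.3 z [0.023 0.027 0.032] 260
410 260 [ 0.4225 -0.3363  0.006 ]
300 275 [ 0.3772 -0.0006  0.0035]
280 220 [0.5452 0.0603 0.0074]
310 230 [ 0.5144 -0.0322  0.0044]
```

View pics/crop1.png

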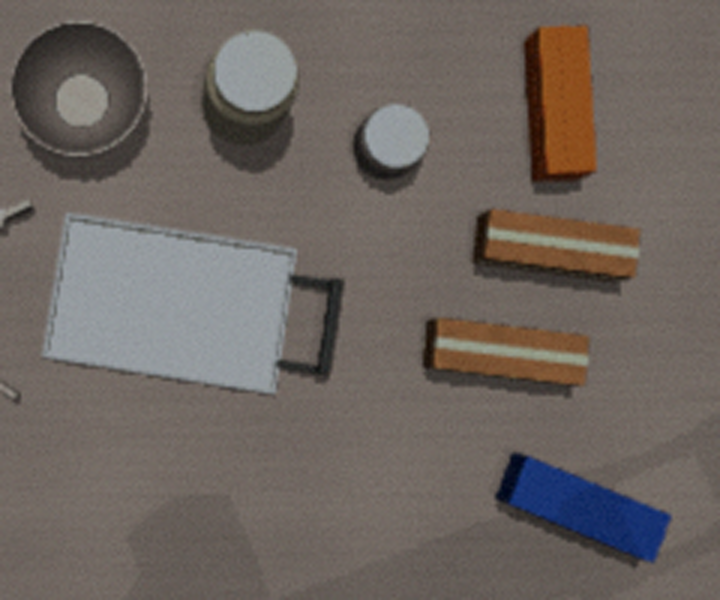

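The crop confirms it: two taped brown cartons (crop 560,245 and 510,352), with the third absent. I start with carton B, at (0.492,-0.295) and length axis 83°.

>>> carry_out:
  series: "0.025 0.039 0 7.2;0.025 0.039 0 7.2;0.025 0.039 0 7.2;0.025 0.039 0 7.2;0.025 0.039 0 7.2;0.025 0.039 0 7.2;0.025 0.039 -0.03 7.2;0.027 0.041 -0.03 7.4;0 0 -0.03 0;0 0 -0.03 0;0 0 0 0;0 0 0 0"
  jaw: 1
  grip_force: 60

```text
time: 2.4
tool_pos: [0.4924, -0.2961, 0.1264]
tcp_rot: [2.348, 2.085, 0.001]
wrist_force: [0.7, -0.7, -0.1]
width: 0.998
grip_force: 0.0
```

```bash
python3 - <<'E'
from h import *
s=bot.read_state();print(s["tool_pos"],s["tcp_rot"],s["wrist_force"],s["torque"],s["q"])
im,d=eyes.read_camera("wrist");cv2.imwrite("pics/w1.png",im)
E
```

```text
[ 0.49240188 -0.29613878  0.12640765] [2.34797400e+00 2.08520061e+00 5.61244487e-04] [ 0.71468239 -0.67000147 -0.07617   ] [-0.04511592  0.01226152 -0.00806783] [-5.84806515e-01  1.78030360e-01  1.93957631e+00 -5.40447039e-06
  1.02257713e+00 -4.66393618e-01]
```

View pics/w1.png

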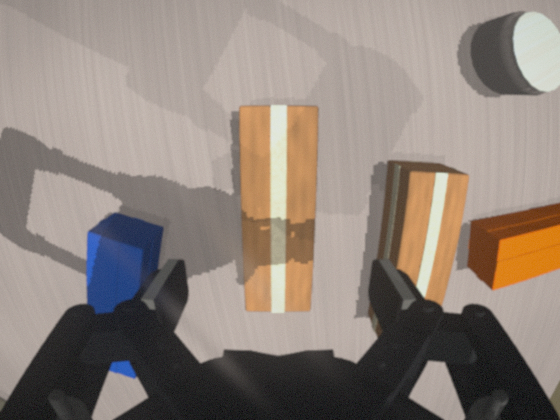

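The view shows carton B centred between the fingers (278,208) and aligned, with free gaps to blue (125,280) and carton A (425,230). Down, grip, lift.

>>> carry_out:
  series: "0 0 -0.03 0;0 0 -0.03 0;0 0 -0.03 0;0 0 -0.017 0;0 0 0 0;0 0 0 0"

```text
time: 3.2
tool_pos: [0.493, -0.2964, 0.0198]
tcp_rot: [2.347, 2.085, 0.001]
wrist_force: [1.0, -0.1, 0.5]
width: 0.997
grip_force: 0.0
```

>>> carry_out:
  series: "0 0 0 0;0 0 0 0;0 0 0 0;0 0 0 0;0 0 0 0;0 0 0 0;0 0 0.02 0;0 0 0.02 0;0 0 0 0;0 0 0 0;0 0 0 0"
  jaw: -1

```text
time: 4.58
tool_pos: [0.4911, -0.2951, 0.0575]
tcp_rot: [-2.347, -2.085, 0.001]
wrist_force: [-0.5, -0.4, -3.9]
width: 0.582
grip_force: 63.8
```

```bash
python3 - <<'E'
from h import *
s=bot.read_state();R=cv2.Rodrigues(s["tcp_rot"])[0]
print(s["wrist_force"],s["torque"],s["tool_pos"],s["grip_force"],R[:,1])
im,d=eyes.read_camera("wrist");cv2.imwrite("pics/w2.png",im)
E
```

```text
[-0.52335471 -0.43242537 -3.92039847] [ 0.1904108  -0.02286678 -0.02113283] [ 0.49107612 -0.29510598  0.05745997] 63.826231956481934 [ 0.9930255  -0.11788941 -0.00156266]
```

View pics/w2.png

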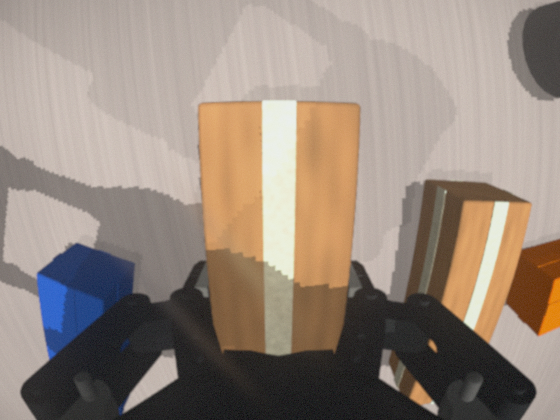

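Torque about x is +0.19 N m with Fz −3.9 N, so B's heavy end points to −y (away from the tray). I'll set it down, slide to the light +y end, regrip softly and let it swing.

>>> carry_out:
  series: "0 0 -0.02 0;0 0 -0.018 0;0 0 0 0;0 0 0 0"

```text
time: 5.12
tool_pos: [0.4909, -0.295, 0.0187]
tcp_rot: [-2.347, -2.085, 0.001]
wrist_force: [-0.3, 0.4, -4.5]
width: 0.582
grip_force: 63.6
```

>>> carry_out:
  series: "0 0 0 0;0 0 0 0;0 0 0 0;0 0 0 0;0 0 0 0;0.003 0.025 0 0;0.003 0.025 0 0;0 0 0 0;0 0 0 0"
  jaw: 1

```text
time: 6.25
tool_pos: [0.4981, -0.246, 0.0205]
tcp_rot: [2.348, 2.086, -0.0]
wrist_force: [-0.1, 0.6, 0.5]
width: 1.0
grip_force: 0.0
```

>>> carry_out:
  series: "0 0 0 0;0 0 0 0;0 0 0 0;0 0 0 0;0 0 0 0;0 0 0 0;0 0 0.02 0;0 0 0.02 0;0 0 0.02 0;0 0 0.02 0;0 0 0.02 0;0 0 0.02 0;0 0 0.02 0;0 0 0.02 0;0 0 0.02 0;0 0 0 0;0 0 0 0;0 0 0 0"
  jaw: -1
  grip_force: 20

```text
time: 8.5
tool_pos: [0.4969, -0.2449, 0.1984]
tcp_rot: [-2.346, -2.084, 0.001]
wrist_force: [-0.8, -0.0, -4.0]
width: 0.584
grip_force: 20.1
```

```bash
python3 - <<'E'
from h import *
s=bot.read_state();R=cv2.Rodrigues(s["tcp_rot"])[0]
print(s["wrist_force"],s["torque"],s["tool_pos"],s["grip_force"],R[:,1])
a,_=eyes.read_camera("scene");b,_=eyes.read_camera("wrist")
x=cv2.resize(a[140:380,20:300],(400,343));y=cv2.resize(b,(400,300))
cv2.imwrite("pics/p3.png",np.hstack([x[:300],y]))
E
```

```text
[-0.77212537 -0.03315756 -3.99066426] [ 0.25707264 -0.08217338  0.00963082] [ 0.49685286 -0.24486827  0.19842277] 20.09148806333542 [ 0.99302291 -0.11788623 -0.00288684]
```

View pics/p3.png

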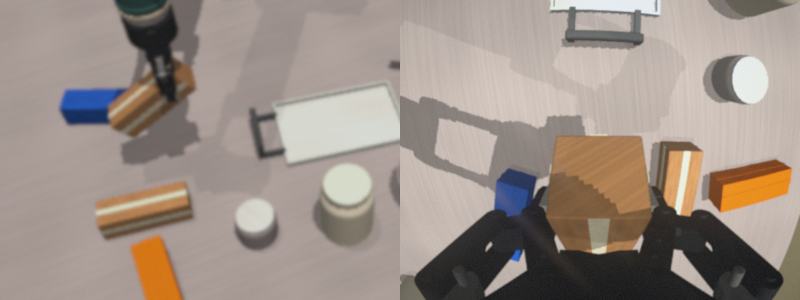

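Left view: carton B held at about 42° with its heavy end toward −y; pad friction stops it there (torque 0.257 N m). Moving to the tray with a slow start and an abrupt stop should swing it further upright.

>>> carry_out:
  series: "0.005 0.01 0 0;0.005 0.02 0 0;0.008 0.03 0 0;0.008 0.04 0 0;0.008 0.05 0 0;0.009 0.06 0 0;0.009 0.06 0 0;0 0 0 0;0 0 0 0;0 0 0 0;0 0 0 0"

```text
time: 9.98
tool_pos: [0.5497, 0.0233, 0.2003]
tcp_rot: [2.351, 2.084, -0.0]
wrist_force: [-0.3, -0.5, -3.7]
width: 0.581
grip_force: 18.7
```

```bash
cat > st.py <<'E'
from h import *
s=bot.read_state();print(s["time"],s["wrist_force"],s["torque"],s["tool_pos"],s["tcp_rot"],s["grip_force"],s["width"])
E
python3 st.py
```

```text
9.975 [-0.33922118 -0.51371912 -3.723809  ] [ 0.22130627 -0.02041016  0.05828751] [0.54973246 0.02332558 0.20027554] [ 2.35062879e+00  2.08415808e+00 -1.75824491e-04] 18.658442795276642 0.5806844583553946
```

>>> carry_out:
  series: "0 0.02 -0.02 0;0 0.05 -0.05 0;0 -0.06 0.06 0;0 -0.02 0.02 0;0 0 0 0;0 0.01 -0.01 0;0 0.02 -0.02 0;0 0.05 -0.05 0;0 -0.06 0.06 0;0 -0.02 0.02 0;0 0 0 0;0 0 0 0;0 0 0 0"

```text
time: 11.6
tool_pos: [0.5484, 0.0351, 0.1884]
tcp_rot: [-2.347, -2.085, 0.003]
wrist_force: [-0.0, 1.0, -3.6]
width: 0.577
grip_force: 24.7
```

```bash
python3 st.py
```

```text
11.6 [-0.01651301  0.98557967 -3.64345443] [-0.07487015  0.04312011  0.01168642] [0.54844244 0.03508338 0.18836885] [-2.34653577 -2.08518884  0.00344546] 24.65474098920822 0.5766438772558533
```

```bash
python3 - <<'E'
from h import *
a,da=eyes.read_camera("scene");b,_=eyes.read_camera("wrist")
x=cv2.resize(a[100:310,150:430],(400,300));y=cv2.resize(b,(400,300))
cv2.imwrite("pics/p4.png",np.hstack([x,y]))
P=cloud("scene",da);m=(abs(P[...,0]-.55)<.035)&(abs(P[...,1]-.035)<.13)&(P[...,2]>.03)&(P[...,2]<.17)&(da>0)
h=cv2.cvtColor(a,cv2.COLOR_BGR2HSV);m&=(h[...,1]>90)
q=P[m]
for z in np.arange(.05,.19,.02):
    k=abs(q[:,2]-z)<.01
    if k.sum()>5:print(round(z,2),k.sum(),np.round(np.percentile(q[k][:,1],[3,97]),3),np.round(np.percentile(q[k][:,0],[3,97]),3))
E
```

```text
0.09 54 [0.033 0.077] [0.57  0.578]
0.11 71 [0.031 0.074] [0.564 0.579]
0.13 65 [0.03  0.076] [0.569 0.579]
0.15 71 [0.028 0.072] [0.569 0.578]
0.17 31 [0.028 0.072] [0.571 0.578]
```

View pics/p4.png

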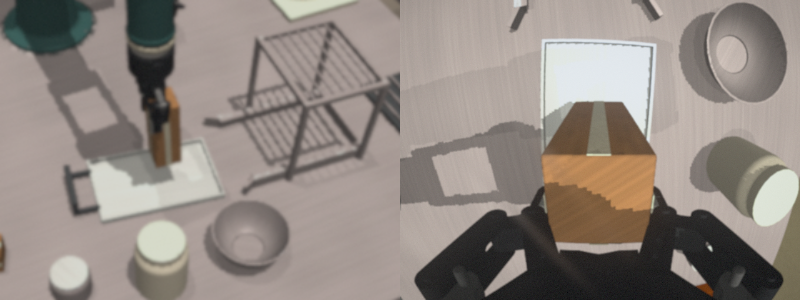

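Carton B hangs upright within about 4°, heavy end down, over the tray. I'll lower it there.

>>> carry_out:
  series: "0.001 0.01 0 0;0.002 0.015 0 0;0.001 0.01 0 0;0 0 -0.015 0;0 0 -0.015 0;0 0 -0.015 0;0 0 -0.006 0;0 0 -0.006 0;0 0 0 0;0 0 0 0"

```text
time: 12.95
tool_pos: [0.5543, 0.0694, 0.1338]
tcp_rot: [2.348, 2.086, 0.001]
wrist_force: [0.2, 0.3, -3.4]
width: 0.582
grip_force: 24.6
```

```bash
python3 st.py;  python3 - <<'E'
from h import *
a,da=eyes.read_camera("scene")
P=cloud("scene",da);h=cv2.cvtColor(a,cv2.COLOR_BGR2HSV);m=(abs(P[...,0]-.55)<.035)&(abs(P[...,1]-.07)<.09)&(P[...,2]>-.02)&(P[...,2]<.17)&(da>0)&(h[...,1]>90)
q=P[m]
for z in np.arange(.0,.16,.01):
    k=abs(q[:,2]-z)<.005
    if k.sum()>3:print(round(z,2),k.sum(),np.round(np.percentile(q[k][:,1],[3,97]),3))
E
```

```text
12.95 [ 0.24146338  0.31511038 -3.3708217 ] [-0.08365489 -0.01417274  0.03536698] [0.55430704 0.06938317 0.13384857] [2.34842381e+00 2.08583851e+00 1.34468290e-03] 24.614630341529846 0.5817873194952259
0.03 18 [0.07  0.109]
0.04 24 [0.065 0.108]
0.05 29 [0.065 0.108]
0.06 27 [0.065 0.107]
0.07 32 [0.065 0.107]
0.08 31 [0.063 0.105]
0.09 34 [0.063 0.107]
0.1 31 [0.062 0.104]
0.11 29 [0.063 0.105]
0.12 15 [0.082 0.105]
0.13 13 [0.092 0.107]
0.14 18 [0.078 0.107]
0.15 16 [0.065 0.106]
```

>>> carry_out:
  series: "0 0 -0.004 0;0 0 -0.004 0;0 0 -0.004 0;0 0 0 0;0 0 0 0"

```text
time: 13.62
tool_pos: [0.5538, 0.0694, 0.1212]
tcp_rot: [-2.349, -2.086, 0.0]
wrist_force: [-0.7, 0.4, -3.6]
width: 0.585
grip_force: 24.6
```

>>> carry_out:
  series: "0 0 -0.002 0;0 0 -0.002 0;0 0 0 0"

```text
time: 14.0
tool_pos: [0.554, 0.0694, 0.1178]
tcp_rot: [2.349, 2.086, 0.0]
wrist_force: [-0.4, 0.4, 0.3]
width: 0.583
grip_force: 25.0
```

>>> carry_out:
  series: "0 0 -0.001 0;0 0 0 0;0 0 0 0"

```text
time: 14.38
tool_pos: [0.5541, 0.0695, 0.1177]
tcp_rot: [2.348, 2.086, 0.001]
wrist_force: [-3.3, 0.0, 6.5]
width: 0.583
grip_force: 25.8
```

>>> carry_out:
  series: "0 0 0 0;0 0 0 0;0 0 0 0;0 0 0 0;0 0 0.02 0;0 0 0.03 0;0 0 0.04 0;0 0 0.04 0;0 0 0 0"
  jaw: 1

```text
time: 15.5
tool_pos: [0.5565, 0.0696, 0.2509]
tcp_rot: [2.345, 2.083, 0.011]
wrist_force: [-0.6, 0.8, -0.5]
width: 1.005
grip_force: 0.0
```

```bash
python3 st.py;  cat > cart.py <<'E'
from h import *
b,db=eyes.read_camera("top");P=cloud("top",db);h=cv2.cvtColor(b,cv2.COLOR_BGR2HSV)
for n,lo,hi,x0,x1,y0,y1 in (("lying",.035,.07,.42,.69,-.5,-.2),("stand",.13,.17,.45,.65,-.1,.2)):
    m=(P[...,2]>lo)&(P[...,2]<hi)&(P[...,0]>x0)&(P[...,0]<x1)&(P[...,1]>y0)&(P[...,1]<y1)&(db>0)&(h[...,1]>40)
    k,l,st,c=cv2.connectedComponentsWithStats(m.astype(np.uint8))
    for i in range(1,k):
        if st[i,4]>80:
            q=P[l==i];print(n,cv2.minAreaRect((q[:,:2]*1000).astype(np.float32)),np.median(q[:,2]),st[i,4])
m=(P[...,2]>.03)&(P[...,2]<.06)&(P[...,0]>.45)&(P[...,0]<.6)&(P[...,1]>-.16)&(P[...,1]<-.09)
print("bar",cv2.minAreaRect((P[m][:,:2]*1000).astype(np.float32)),m.sum())
E
python3 cart.py
```

```text
15.5 [-0.59508479  0.78218953 -0.4929599 ] [-0.00931661 -0.0243312  -0.01238803] [0.55654614 0.06962107 0.25091817] [2.3449553  2.08294087 0.01065704] 0.0 1.0053828643177167
lying ((679.3132934570312, -359.74505615234375), (20.4647274017334, 50.582462310791016), 0.24396494030952454) 0.05082423015249693 136
lying ((575.1423950195312, -344.123046875), (151.3478546142578, 51.44944381713867), 71.13511657714844) 0.05073034878277505 778
bar ((516.9699096679688, -118.95364379882812), (12.544084548950195, 94.79888916015625), 80.9194564819336) 141
```

>>> carry_out:
  series: "0 -0.03 0 0;0.002 -0.05 0 -1.5;0.002 -0.05 0 -1.5;0.002 -0.055 0 -1.5;0.002 -0.055 0 -1.5;0.002 -0.055 0 -1.5;0.003 -0.055 0 -1.5;0.003 -0.04 -0.03 -1.5;0.003 -0.024 -0.04 -1.5;0 0 -0.05 0;0 0 0 0;0 0 0 0"
  grip_force: 60

```text
time: 17.05
tool_pos: [0.573, -0.3444, 0.1266]
tcp_rot: [-2.553, -1.83, 0.0]
wrist_force: [0.5, -0.3, 0.7]
width: 1.003
grip_force: 0.0
```

```bash
python3 st.py; python3 cart.py; python3 - <<'E'
from h import *
a,da=eyes.read_camera("scene");b,_=eyes.read_camera("wrist")
x=cv2.resize(a[100:310,150:430],(400,300));y=cv2.resize(b,(400,300))
cv2.imwrite("pics/p5.png",np.hstack([x,y]))
E
```

```text
17.05 [ 0.54917553 -0.29695802  0.71459044] [ 0.00730107 -0.08376342 -0.01832714] [ 0.57296184 -0.34439863  0.12657569] [-2.55339572e+00 -1.82959333e+00  1.18480708e-04] 0.0 1.0025216957045149
lying ((679.3900756835938, -359.51263427734375), (20.14666748046875, 49.784664154052734), 1.3691543340682983) 0.0506142418293164 138
lying ((582.1793823242188, -324.31475830078125), (108.97700500488281, 50.705970764160156), 70.39988708496094) 0.05078937265740624 633
stand ((555.56298828125, 93.35649108886719), (50.4188346862793, 50.691497802734375), 83.08781433105469) 0.154615142354393 354
bar ((516.99755859375, -119.18275451660156), (12.915613174438477, 95.04174041748047), 80.59754943847656) 142
```

View pics/p5.png

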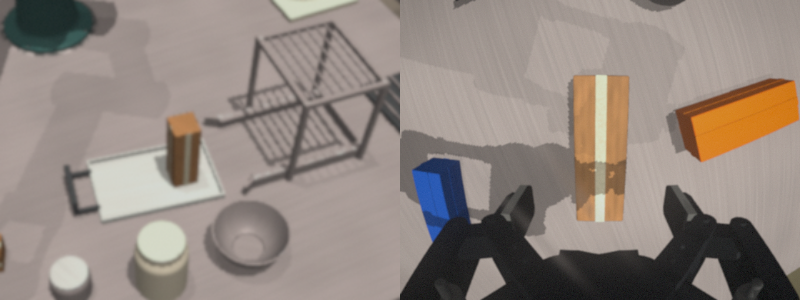

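Carton B stands on the tray (left view, 183,150). Carton A was nudged, and now sits centred under the jaws (right view, 600,147). Down and feel.

>>> carry_out:
  series: "0.002 0 -0.03 0;0 0 -0.03 0;0 0 -0.03 0;0 0 -0.018 0;0 0 0 0;0 0 0 0"

```text
time: 17.95
tool_pos: [0.576, -0.3453, 0.02]
tcp_rot: [2.552, 1.828, 0.002]
wrist_force: [-0.0, -0.5, 0.9]
width: 0.998
grip_force: 0.0
```

>>> carry_out:
  series: "0 0 0 0;0 0 0 0;0 0 0 0;0 0 0 0;0 0 0 0;0 0 0 0;0 0 0.02 0;0 0 0.02 0;0 0 0 0;0 0 0 0;0 0 0 0"
  jaw: -1

```text
time: 19.32
tool_pos: [0.5741, -0.3441, 0.0573]
tcp_rot: [-2.553, -1.828, 0.001]
wrist_force: [0.8, -0.4, -3.2]
width: 0.578
grip_force: 63.2
```

```bash
python3 st.py
```

```text
19.325 [ 0.77579917 -0.44704962 -3.2222607 ] [ 0.18462332 -0.03712417 -0.07938284] [ 0.57407086 -0.34413096  0.05729665] [-2.55264044e+00 -1.82835027e+00  9.95643612e-04] 63.217023611068726 0.5784290422467916
```

A's heavy end is also toward −y. Set down, regrip at the light end a bit lower, lift, shake.

>>> carry_out:
  series: "0 0 -0.02 0;0 0 -0.018 0;0 0 0 0;0 0 0 0"

```text
time: 19.82
tool_pos: [0.5742, -0.3442, 0.0187]
tcp_rot: [-2.553, -1.829, 0.001]
wrist_force: [0.5, -0.5, -2.9]
width: 0.577
grip_force: 63.4
```

>>> carry_out:
  series: "0 0 0 0;0 0 0 0;0 0 0 0;0 0 0 0;0 0 0 0;0.008 0.023 0 0;0.008 0.024 -0.004 0;0 0 0 0;0 0 0 0"
  jaw: 1

```text
time: 20.95
tool_pos: [0.5911, -0.2966, 0.0161]
tcp_rot: [-2.552, -1.832, 0.001]
wrist_force: [1.2, 0.4, 0.3]
width: 0.998
grip_force: 0.0
```

>>> carry_out:
  series: "0 0 0 0;0 0 0 0;0 0 0 0;0 0 0 0;0 0 0 0;0 0 0 0;0 0 0.02 0;0 0 0.02 0;0 0 0.02 0;0 0 0.02 0;0 0 0.02 0;0 0 0.02 0;0 0 0.02 0;0 0 0.02 0;0 0 0.02 0;0 0 0.02 0;0 0 0 0;0 0 0 0;0 0 0 0"
  jaw: -1
  grip_force: 20

```text
time: 23.32
tool_pos: [0.59, -0.2972, 0.2147]
tcp_rot: [-2.552, -1.828, 0.002]
wrist_force: [-0.1, -0.1, -3.6]
width: 0.582
grip_force: 20.9
```

```bash
python3 st.py
```

```text
23.325 [-0.08092677 -0.07734499 -3.6087728 ] [ 0.25936658 -0.0408783   0.02137898] [ 0.59003418 -0.29716734  0.21470588] [-2.55203738e+00 -1.82796954e+00  1.79415226e-03] 20.92227727174759 0.5822707102894529
```

>>> carry_out:
  series: "0 0 0 4.8;0 0 0 4.7;0 0 0 0;0 0.02 -0.02 0;0.01 0.05 -0.05 0;-0.01 -0.06 0.06 0;0 -0.02 0.02 0;0 0 0 0;0 0 0 0;0 0 0 0;0 0 0 0"

```text
time: 24.7
tool_pos: [0.5918, -0.2969, 0.2152]
tcp_rot: [-2.392, -2.034, 0.001]
wrist_force: [0.2, 0.0, -2.8]
width: 0.58
grip_force: 17.9
```

```bash
python3 st.py
```

```text
24.7 [ 0.24784125  0.03090646 -2.80597461] [ 0.14775224 -0.02366391  0.02769805] [ 0.59182274 -0.29691421  0.21523514] [-2.39188852e+00 -2.03385658e+00  9.23232737e-04] 17.866688668727875 0.5795666437769778
```

>>> carry_out:
  series: "0 0.02 -0.02 0;0.01 0.05 -0.05 0;-0.01 -0.06 0.06 0;0 -0.02 0.02 0;0 0 0 0;0 0 0 0;0 0 0 0;0 0 0 0"

```text
time: 25.7
tool_pos: [0.5933, -0.297, 0.2154]
tcp_rot: [-2.392, -2.034, 0.001]
wrist_force: [0.6, -0.1, -2.9]
width: 0.584
grip_force: 17.3
```

```bash
python3 st.py
```

```text
25.7 [ 0.61857675 -0.07228449 -2.9023096 ] [0.04979331 0.01082057 0.03424432] [ 0.59325898 -0.29701941  0.21536185] [-2.39167627e+00 -2.03405406e+00  9.75195198e-04] 17.322043776512146 0.5841795903724161
```

>>> carry_out:
  series: "-0.003 0.015 0 0;-0.006 0.03 0 0;-0.008 0.04 0 0;-0.009 0.045 0 0;-0.009 0.045 0 0;-0.008 0.04 0 0;-0.006 0.03 0 0;-0.004 0.02 0 0;0 0.01 0 0;0 0.004 0 0;0 0 0 0;0 0 0 0"

```text
time: 27.2
tool_pos: [0.5409, -0.0196, 0.2164]
tcp_rot: [2.395, 2.033, -0.0]
wrist_force: [1.1, 0.3, -2.8]
width: 0.582
grip_force: 17.7
```

```bash
python3 st.py;  cat > sc.py <<'E'
from h import *
a,da=eyes.read_camera("scene")
P=cloud("scene",da);h=cv2.cvtColor(a,cv2.COLOR_BGR2HSV);m=(abs(P[...,0]-.55)<.05)&(P[...,1]>-.1)&(P[...,1]<.15)&(P[...,2]>.01)&(P[...,2]<.24)&(da>0)&(h[...,1]>90)
q=P[m]
for z in np.arange(.02,.24,.01):
    k=abs(q[:,2]-z)<.005
    if k.sum()>3:print(round(z,2),k.sum(),np.round(np.percentile(q[k][:,1],[2,50,98]),3),np.round(np.percentile(q[k][:,0],97),3))
E
python3 sc.py
python3 - <<'E'
from h import *
a,da=eyes.read_camera("scene");b,_=eyes.read_camera("wrist")
x=cv2.resize(a[100:310,150:430],(400,300));y=cv2.resize(b,(400,300))
cv2.imwrite("pics/p6.png",np.hstack([x,y]))
E
```

```text
27.2 [ 1.08014295  0.30339837 -2.76401507] [-0.01091631  0.02413916 -0.0021664 ] [ 0.54088881 -0.01964161  0.21644767] [ 2.39455405e+00  2.03341753e+00 -4.74240761e-04] 17.722215056419373 0.5820302828089743
0.02 23 [0.067 0.08  0.109] 0.584
0.03 28 [0.066 0.081 0.112] 0.584
0.04 26 [0.065 0.08  0.11 ] 0.584
0.05 36 [0.066 0.082 0.112] 0.583
0.06 30 [0.065 0.078 0.109] 0.583
0.07 34 [0.066 0.079 0.11 ] 0.584
0.08 31 [0.066 0.082 0.109] 0.584
0.09 31 [0.066 0.079 0.11 ] 0.583
0.1 34 [0.066 0.081 0.111] 0.585
0.11 41 [-0.033  0.073  0.111] 0.584
0.12 59 [-0.065  0.07   0.109] 0.585
0.13 91 [-0.066 -0.023  0.109] 0.584
0.14 89 [-0.062 -0.018  0.112] 0.583
0.15 287 [-0.056  0.087  0.117] 0.582
0.16 104 [-0.055  0.031  0.113] 0.581
0.17 55 [-0.051 -0.037 -0.002] 0.569
0.18 56 [-0.048 -0.036  0.003] 0.569
0.19 51 [-0.044 -0.031  0.006] 0.57
0.2 41 [-0.04  -0.032  0.009] 0.57
0.21 29 [-0.037 -0.     0.014] 0.571
0.22 25 [-0.028  0.01   0.018] 0.573
0.23 18 [0.007 0.016 0.023] 0.573
```

View pics/p6.png

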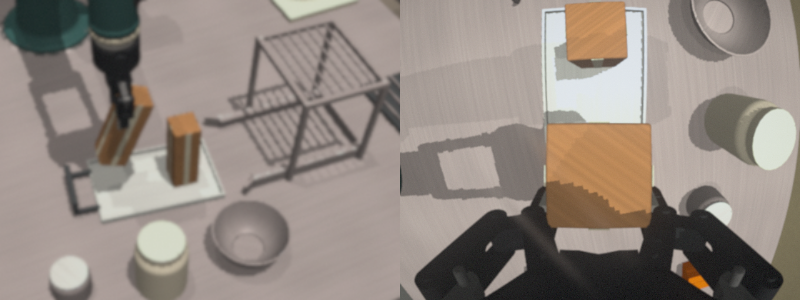

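A hangs with about a 20° lean (z 0.12 → y −0.065, z 0.22 → y −0.028). One more shake back from B.

>>> carry_out:
  series: "0 -0.01 0 0;0 -0.02 0.005 0;0 -0.02 0.005 0;0 -0.02 0.005 0;0 -0.01 0.005 0;0 0 0 0;0 0.02 -0.02 0;0 0.06 -0.06 0;0 -0.06 0.06 0;0 -0.02 0.02 0;0 0 0 0;0 0 0 0;0 0 0 0;0 0 0 0"

```text
time: 29.1
tool_pos: [0.5401, -0.0983, 0.2355]
tcp_rot: [-2.392, -2.034, 0.002]
wrist_force: [0.4, 0.8, -2.5]
width: 0.586
grip_force: 22.3
```

```bash
python3 st.py; python3 sc.py|awk '$1>0.11'; python3 cart.py
```

```text
29.1 [ 0.43803824  0.82107605 -2.49620434] [-0.03666302 -0.01089876 -0.04157372] [ 0.5401305  -0.0983062   0.23550143] [-2.39202073e+00 -2.03415502e+00  1.53333654e-03] 22.252289056777954 0.5855960835872556
0.12 31 [0.066 0.08  0.11 ] 0.584
0.13 53 [-0.098  0.072  0.11 ] 0.584
0.14 59 [-0.1    0.068  0.112] 0.583
0.15 258 [-0.096  0.089  0.116] 0.583
0.16 94 [-0.098  0.082  0.116] 0.581
0.17 30 [-0.1   -0.075 -0.063] 0.572
0.18 30 [-0.099 -0.073 -0.063] 0.571
0.19 33 [-0.098 -0.074 -0.062] 0.571
0.2 32 [-0.1   -0.076 -0.061] 0.571
0.21 31 [-0.099 -0.073 -0.06 ] 0.571
0.22 26 [-0.095 -0.07  -0.06 ] 0.572
0.23 21 [-0.074 -0.067 -0.06 ] 0.572
lying ((679.7064819335938, -360.07672119140625), (51.64556121826172, 19.6862850189209), 89.56593322753906) 0.05066727085019229 129
stand ((555.4752197265625, 93.39949798583984), (50.38404846191406, 50.37100601196289), 83.69608306884766) 0.15413320445263579 355
bar ((0.0, 0.0), (0.0, 0.0), 0.0) 0
```

A is now vertical. Smooth move to its place on the tray and lower.

>>> carry_out:
  series: "0 0.008 0 0;0 0.016 0 0;0 0.022 0 0;0 0.022 0 0;0 0.014 0 0;0 0.008 0 0;0 0.002 0 0;0 0 -0.015 0;0 0 -0.02 0;0 0 -0.02 0;0 0 -0.02 0;0 0 -0.015 0;0 0 -0.01 0;0 0 -0.006 0;0 0 0 0;0 0 0 0"

```text
time: 31.2
tool_pos: [0.5413, -0.0069, 0.1313]
tcp_rot: [2.393, 2.034, 0.002]
wrist_force: [-0.0, 0.4, -3.2]
width: 0.582
grip_force: 22.2
```

```bash
python3 st.py; python3 sc.py
```

```text
31.2 [-0.0281813   0.36182643 -3.21928911] [-0.01987815  0.00164712 -0.04945053] [ 0.54132283 -0.00686986  0.13128883] [2.39295977e+00 2.03402893e+00 1.56976461e-03] 22.21634030342102 0.5815270569932512
0.02 27 [-0.009  0.078  0.109] 0.584
0.03 50 [-0.017  0.069  0.112] 0.584
0.04 53 [-0.019  0.024  0.111] 0.583
0.05 64 [-0.019  0.066  0.11 ] 0.583
0.06 65 [-0.018  0.066  0.11 ] 0.584
0.07 63 [-0.018  0.025  0.109] 0.582
0.08 64 [-0.017  0.047  0.109] 0.584
0.09 65 [-0.017  0.066  0.109] 0.583
0.1 69 [-0.016  0.067  0.11 ] 0.583
0.11 59 [-0.015  0.03   0.11 ] 0.583
0.12 47 [0.017 0.071 0.11 ] 0.584
0.13 49 [0.02  0.072 0.11 ] 0.585
0.14 56 [0.02  0.075 0.113] 0.584
0.15 256 [0.023 0.089 0.116] 0.582
0.16 71 [0.021 0.086 0.114] 0.581
0.17 139 [0.013 0.027 0.041] 0.57
```

>>> carry_out:
  series: "0 0 -0.004 0;0 0 -0.004 0;0 0 -0.003 0;0 0 0 0;0 0 0 0"

```text
time: 31.88
tool_pos: [0.5407, -0.0069, 0.1195]
tcp_rot: [-2.394, -2.035, 0.0]
wrist_force: [0.4, -1.2, -3.2]
width: 0.585
grip_force: 22.2
```

>>> carry_out:
  series: "0 0 -0.002 0;0 0 -0.002 0;0 0 0 0"

```text
time: 32.25
tool_pos: [0.5412, -0.0071, 0.1175]
tcp_rot: [2.393, 2.034, 0.0]
wrist_force: [-2.9, -1.1, 7.5]
width: 0.58
grip_force: 23.4
```

Contact (7.5 N up). Release and rise.

>>> carry_out:
  series: "0 0 0 0;0 0 0 0;0 0 0 0;0 0 0 0;0 0 0.02 0;0 0 0.03 0;0 0 0.04 0;0 0 0.04 0;0 -0.04 0 0;0 -0.06 0 0;0 -0.06 0 0;-0.01 -0.06 0 0;0 0 0 0;0 0 0 0"
  jaw: 1

```text
time: 34.0
tool_pos: [0.5305, -0.2267, 0.2452]
tcp_rot: [-2.394, -2.033, -0.0]
wrist_force: [0.4, -0.5, 0.2]
width: 1.0
grip_force: 0.0
```

```bash
python3 st.py; python3 cart.py;python3 - <<'E'
from h import *
a,da=eyes.read_camera("scene");b,_=eyes.read_camera("top")
x=cv2.resize(a[100:310,150:430],(400,300));y=cv2.resize(b[130:300,110:337],(400,300))
cv2.imwrite("pics/p7.png",np.hstack([x,y]))
E
```

```text
34.0 [ 0.38990054 -0.54448711  0.18147401] [ 0.02182432 -0.01321088  0.0142003 ] [ 0.53047907 -0.22667967  0.24518815] [-2.39408040e+00 -2.03253222e+00 -4.94483618e-04] 0.0 1.0001281452452737
lying ((679.2738647460938, -359.451171875), (20.299510955810547, 49.97496032714844), 0.12536315619945526) 0.05105171000034592 120
stand ((555.3590087890625, 93.69786071777344), (50.79541778564453, 50.471832275390625), 84.09227752685547) 0.15421299517209164 349
stand ((542.018310546875, 6.489871978759766), (49.848548889160156, 50.759796142578125), 81.69766235351562) 0.1542990850560393 351
bar ((517.4537353515625, -118.88956451416016), (12.479736328125, 95.82105255126953), 81.00376892089844) 142
```

View pics/p7.png

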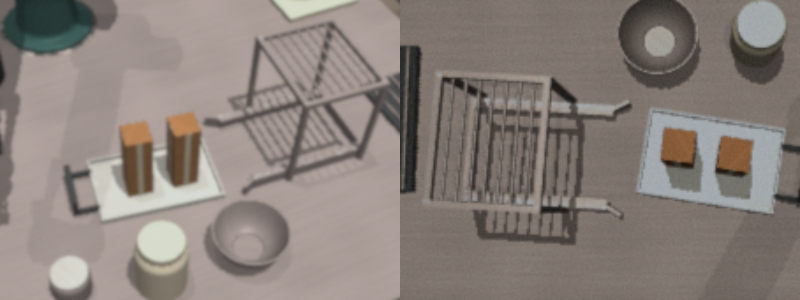

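Both cartons are standing (left view 137,160 and 183,150). Next I take the bar: turn 90°, centre over it, jaws partly open.

>>> carry_out:
  series: "0 0 0 5;0 0 0 9;0 0 0 10;0 0 0 10;0 0.01 0 10;-0.003 0.02 0 10;-0.003 0.02 0 10;-0.003 0.02 0 10;-0.003 0.02 0 10;-0.002 0.018 0 6;0 0 -0.04 0;0 0 -0.04 0;0 0 -0.04 0;0 0 0 0;0 0 0 0"
  jaw: -0.2
  grip_force: 35

```text
time: 36.02
tool_pos: [0.5177, -0.1183, 0.127]
tcp_rot: [0.252, 3.13, -0.0]
wrist_force: [0.8, -0.2, -0.6]
width: 0.399
grip_force: 0.0
```

```bash
python3 st.py;python3 - <<'E'
from h import *
b,_=eyes.read_camera("wrist")
cv2.imwrite("pics/w8.png",b)
E
```

```text
36.025 [ 0.84033346 -0.15873539 -0.63313026] [ 0.02764181 -0.0170216  -0.00592161] [ 0.51771771 -0.11831     0.12695627] [ 2.51758663e-01  3.12976108e+00 -4.35026183e-04] 0.0 0.3986020217801157
```

View pics/w8.png

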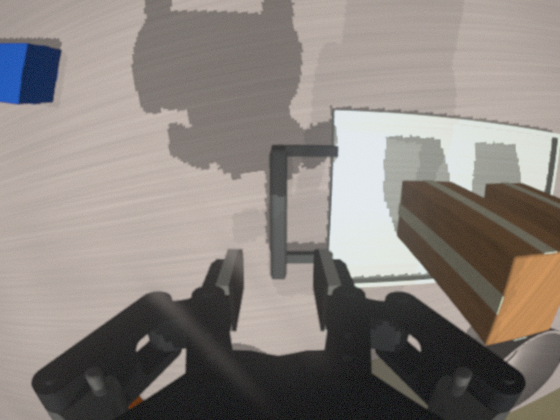

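The bar (column 279) is centred between the jaws, and A's body stays clear at the right. Descend and grip.

>>> carry_out:
  series: "0 0 -0.03 0;0 0 -0.03 0;0 0 -0.02 0;0 0 -0.014 0;0 0 0 0;0 0 0 0"

```text
time: 36.83
tool_pos: [0.5179, -0.1192, 0.0329]
tcp_rot: [0.254, 3.129, -0.001]
wrist_force: [-0.1, -0.6, 0.5]
width: 0.402
grip_force: 0.0
```

>>> carry_out:
  series: "0 0 0 0;0 0 0 0;0 0 0 0;0 0 0 0;0 0 0 0"
  jaw: -1

```text
time: 37.45
tool_pos: [0.5177, -0.1188, 0.0327]
tcp_rot: [0.254, 3.129, 0.0]
wrist_force: [-1.7, 2.1, 6.4]
width: 0.133
grip_force: 35.9
```

```bash
python3 st.py;python3 cart.py
```

```text
37.45 [-1.69885244  2.11383909  6.42115248] [0.37211179 0.09779326 0.09142741] [ 0.51765782 -0.1188248   0.03271772] [2.53702818e-01 3.12948112e+00 5.27475681e-05] 35.894572734832764 0.13344102827465934
lying ((679.7682495117188, -359.6257019042969), (20.472305297851562, 50.980953216552734), 1.8277643918991089) 0.050916376585627976 137
stand ((555.46337890625, 93.25953674316406), (50.50776672363281, 50.4836311340332), 84.26370239257812) 0.1542662110614128 353
stand ((542.035400390625, 6.312099456787109), (50.129940032958984, 50.763092041015625), 81.34037780761719) 0.15422463135820985 353
bar ((0.0, 0.0), (0.0, 0.0), 0.0) 0
```

>>> carry_out:
  series: "0.001 0 0 0.5;0.002 0 0 1;0.003 0 0 1.4;0.003 0 0 1.5;0.002 0 0 1;0.001 0 0 0.5;0 0 0 0;0 0 0 0"

```text
time: 38.5
tool_pos: [0.5301, -0.1195, 0.0328]
tcp_rot: [0.095, 3.137, -0.001]
wrist_force: [0.8, -1.5, 4.9]
width: 0.135
grip_force: 37.2
```

```bash
python3 st.py;python3 cart.py; python3 - <<'E'
from h import *
b,d=eyes.read_camera("top");P=cloud("top",d)
def col(rows,lo,hi,c0,c1):
    m=np.zeros(d.shape,bool);m[rows[0]:rows[1],c0:c1]=1;m&=(P[...,2]>lo)&(P[...,2]<hi)&(d>0);return P[m]
for n,q in(("L",col((180,200),.012,.06,196,225)),("R",col((235,256),.012,.06,196,222))):
    vx,vy,x,y=cv2.fitLine((q[:,:2]).astype(np.float32),cv2.DIST_HUBER,0,.01,.01).ravel();print(n,np.degrees(np.arctan2(vy,vx)),x,y)
# tray floor outline: bright pixels
g=b.min(2);m=np.zeros(d.shape,np.uint8);m[180:265,232:335]=(g[180:265,232:335]>115)
m=cv2.morphologyEx(m,cv2.MORPH_OPEN,np.ones((3,3),np.uint8));r,c=np.nonzero(m)
k=eyes.get_calibration("top")
h=k["position"][2]-.005
q=world("top",c,r,np.full(len(c),h));print("tray",cv2.minAreaRect((q[:,:2]*1000).astype(np.float32)),len(c))
E
```

```text
38.5 [ 0.8122493  -1.50758255  4.87299536] [-0.10484405 -0.02136367 -0.60657468] [ 0.53008644 -0.11954386  0.03275643] [ 9.48318270e-02  3.13722766e+00 -1.18900052e-03] 37.16384410858154 0.13517367619850604
lying ((679.9988403320312, -358.75811767578125), (20.549978256225586, 50.838008880615234), 0.7148240208625793) 0.05055335290203633 140
stand ((550.225341796875, 95.35968017578125), (49.10383605957031, 50.354156494140625), 89.6340560913086) 0.15457664280889394 350
stand ((544.0487060546875, 7.401266098022461), (49.94192123413086, 50.729610443115234), 84.86044311523438) 0.15416547703777006 358
bar ((0.0, 0.0), (0.0, 0.0), 0.0) 0
L 85.87056 0.6333097 0.27467355
R 87.25088 0.4694931 0.27699947
tray ((543.9633178710938, 42.198875427246094), (245.17884826660156, 152.74758911132812), 85.6611328125) 2461
```

>>> carry_out:
  series: "0 0 0 0.8;-0.001 0 0 0.8;0 0 0 0;0 0.005 0 0;0.0005 0.01 0 0;0.001 0.015 0 0;0.001 0.015 0 0;0.0005 0.01 0 0;0.0005 0.005 0 0;0 0 0 0"

```text
time: 39.85
tool_pos: [0.5334, -0.0627, 0.0328]
tcp_rot: [0.042, 3.136, -0.011]
wrist_force: [3.0, -15.6, 1.7]
width: 0.132
grip_force: 35.8
```

```bash
python3 st.py;cat > tr.py <<'E'
from h import *
b,d=eyes.read_camera("top");g=b.min(2);P=cloud("top",np.full(d.shape,eyes.get_calibration("top")["position"][2]-.005))
m=((g>115)&(P[...,0]>.44)&(P[...,0]<.645)&(P[...,1]<.19)&(P[...,1]>-.12)).astype(np.uint8)
m=cv2.morphologyEx(m,cv2.MORPH_OPEN,np.ones((3,3),np.uint8));k,l,st,c=cv2.connectedComponentsWithStats(m);i=1+np.argmax(st[1:,4])
print("tray",cv2.minAreaRect((P[l==i][:,:2]*1000).astype(np.float32)))
E
python3 tr.py; python3 cart.py|grep stand
```

```text
39.85 [  2.9598737  -15.62303039   1.6540772 ] [-2.31252314 -0.41773793 -0.08761744] [ 0.53344657 -0.06272584  0.03275041] [ 0.04212215  3.13643948 -0.01096714] 35.76931178569794 0.13215328534781118
tray ((539.0414428710938, 84.92680358886719), (209.55728149414062, 153.39610290527344), 89.92918395996094)
stand ((542.7643432617188, 152.14968872070312), (49.51056671142578, 49.24037551879883), 0.11202234774827957) 0.15442993858318377 357
stand ((539.9945678710938, 64.17166137695312), (46.129913330078125, 49.0174674987793), 89.96703338623047) 0.15418670464773476 338
```

The tray has over-rotated (about 89.5°) and its right corner meets the lead-in (15 N). Back off, turn back, re-check.

>>> carry_out:
  series: "0 -0.006 0 0;0 -0.01 0 -0.8;0 -0.006 0 -1;0 0 0 -0.8;0 0 0 0;0 0 0 0"

```text
time: 40.7
tool_pos: [0.5315, -0.0787, 0.0327]
tcp_rot: [-0.116, -3.139, -0.004]
wrist_force: [-1.9, 10.9, 12.0]
width: 0.132
grip_force: 38.6
```

```bash
python3 st.py;python3 tr.py; python3 cart.py|grep stand
```

```text
40.7 [-1.90507253 10.94974724 11.96092872] [1.50709186 0.13833326 0.54133735] [ 0.53147771 -0.07867607  0.03273178] [-0.11585897 -3.13944531 -0.00407841] 38.61286282539368 0.13178562614871875
tray ((541.2838745117188, 78.29602813720703), (231.4344940185547, 153.68601989746094), 86.28309631347656)
stand ((547.2435302734375, 136.12831115722656), (51.09996032714844, 49.363399505615234), 0.028812015429139137) 0.1542017413737493 358
stand ((541.9224853515625, 49.23735046386719), (48.74965286254883, 50.38653564453125), 89.48723602294922) 0.1543608405832151 346
```

Aligned now (86.3°, about 1 mm off axis). Push in along the rack's axis.

>>> carry_out:
  series: "0 0.004 0 0;0 0.008 0 0;0.0005 0.012 0 0;0.0008 0.015 0 0;0.0008 0.015 0 0;0.0008 0.015 0 0;0.0006 0.01 0 0;0.0003 0.005 0 0;0 0 0 0"

```text
time: 41.92
tool_pos: [0.5358, 0.0013, 0.0327]
tcp_rot: [0.115, 3.138, -0.006]
wrist_force: [0.4, -8.6, 9.3]
width: 0.133
grip_force: 37.1
```

```bash
python3 st.py; python3 tr.py;python3 cart.py|grep stand
```

```text
41.925 [ 0.43448995 -8.62317528  9.32312692] [-1.17914465  0.07650254 -0.03648092] [0.53583824 0.00128634 0.03272476] [ 0.11474955  3.13786732 -0.00560871] 37.08593308925629 0.13343369171388036
tray ((546.7398681640625, 128.06143188476562), (123.26899719238281, 156.4422149658203), 89.92916107177734)
stand ((549.0548095703125, 127.45340728759766), (49.824851989746094, 50.48598861694336), 85.9901351928711) 0.15435575870382312 351
```

Entered cleanly, with sliding friction only. Continue.

>>> carry_out:
  series: "0.0002 0.005 0 0;0.0005 0.01 0 0;0.0008 0.014 0 0;0.0009 0.015 0 0;0.0009 0.015 0 0;0.0009 0.015 0 0;0.0009 0.015 0 0;0.0009 0.015 0 0;0.0009 0.015 0 0;0.0008 0.014 0 0;0.0006 0.01 0 0;0.0003 0.006 0 0;0 0 0 0"

```text
time: 43.65
tool_pos: [0.5441, 0.1499, 0.0328]
tcp_rot: [0.115, 3.139, -0.007]
wrist_force: [-0.3, -10.3, 11.3]
width: 0.134
grip_force: 37.5
```

```bash
python3 st.py; python3 - <<'E'
from h import *
a,_=eyes.read_camera("scene");b,_=eyes.read_camera("top")
x=cv2.resize(a[100:310,200:480],(400,300));y=cv2.resize(b[130:300,90:317],(400,300))
cv2.imwrite("pics/p9.png",np.hstack([x,y]))
E
```

```text
43.65 [ -0.31661184 -10.27639547  11.28973669] [-1.49422617  0.05093849 -0.02937483] [0.54409597 0.14990802 0.03275556] [ 0.11473882  3.13886597 -0.00657009] 37.45494782924652 0.13438915485380246
```

View pics/p9.png

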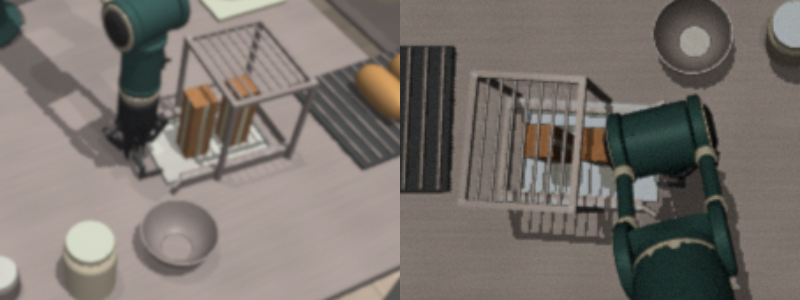

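The tray is deep in the slot with both cartons standing (left view 198,120 and 240,110). Slow final approach to the stop, watching the force.

>>> carry_out:
  series: "0.0002 0.004 0 0;0.0003 0.005 0 0;0.0003 0.005 0 0;0.0002 0.004 0 0;0 0 0 0;0 0 0 0"

```text
time: 44.5
tool_pos: [0.545, 0.1672, 0.0327]
tcp_rot: [0.115, 3.139, -0.008]
wrist_force: [-0.9, -12.2, 11.9]
width: 0.137
grip_force: 37.5
```

>>> carry_out:
  series: "0 0.002 0 0;0 0.002 0 0;0 0 0 0;0 0 0 0"

```text
time: 45.0
tool_pos: [0.545, 0.1708, 0.0327]
tcp_rot: [0.115, 3.139, -0.009]
wrist_force: [0.0, -13.5, 12.0]
width: 0.136
grip_force: 37.6
```

>>> carry_out:
  series: "0 0.002 0 0;0 0.002 0 0;0 0 0 0;0 0 0 0"

```text
time: 45.5
tool_pos: [0.545, 0.1731, 0.0328]
tcp_rot: [0.114, 3.139, -0.013]
wrist_force: [0.4, -19.6, 14.3]
width: 0.134
grip_force: 37.8
```

>>> carry_out:
  series: "0 0.002 0 0;0 0 0 0;0 0 0 0"

```text
time: 45.88
tool_pos: [0.545, 0.1732, 0.0327]
tcp_rot: [-0.113, -3.139, 0.017]
wrist_force: [0.5, -27.1, 15.5]
width: 0.135
grip_force: 38.0
```

The force rises with no further travel at y = 0.173, where the stop was expected (0.172), so it is home. Relieve, release, rise.

>>> carry_out:
  series: "0 -0.003 0 0;0 0 0 0"

```text
time: 46.12
tool_pos: [0.545, 0.1731, 0.0327]
tcp_rot: [0.116, 3.139, -0.009]
wrist_force: [-0.8, -16.6, 13.4]
width: 0.133
grip_force: 37.8
```

>>> carry_out:
  series: "0 0 0 0;0 0 0 0;0 0 0 0;0 0 0.015 0;0 0 0.03 0;0 0 0.04 0;0 0 0.04 0;0 -0.03 0.03 0;0 -0.05 0.03 0;-0.01 -0.06 0 0;-0.01 -0.06 0 0;-0.01 -0.06 0 0;-0.01 -0.06 0 0;0 0 0 0;0 0 0 0"
  jaw: -0.2

```text
time: 48.0
tool_pos: [0.5047, -0.1427, 0.2173]
tcp_rot: [0.121, 3.138, 0.001]
wrist_force: [0.1, 0.4, -0.4]
width: 0.403
grip_force: 0.0
```

```bash
python3 st.py; python3 - <<'E'
from h import *
a,_=eyes.read_camera("scene");b,d=eyes.read_camera("top")
x=cv2.resize(a[100:310,200:480],(400,300));y=cv2.resize(b[130:300,90:317],(400,300))
cv2.imwrite("pics/p10.png",np.hstack([x,y]))
P=cloud("top",d);m=(P[...,2]>.03)&(P[...,2]<.06)&(P[...,0]>.48)&(P[...,0]<.61)&(P[...,1]>.12)&(P[...,1]<.21)
print("bar",cv2.minAreaRect((P[m][:,:2]*1000).astype(np.float32)),m.sum())
E
```

```text
48.0 [ 0.11153741  0.36010069 -0.41631951] [ 0.03681821 -0.05735846  0.05598978] [ 0.5046967  -0.14271112  0.21725582] [1.21357400e-01 3.13841849e+00 7.04855070e-04] 0.0 0.4034262450371425
bar ((544.244140625, 171.95114135742188), (12.072850227355957, 93.83665466308594), 85.12899780273438) 134
```

View pics/p10.png

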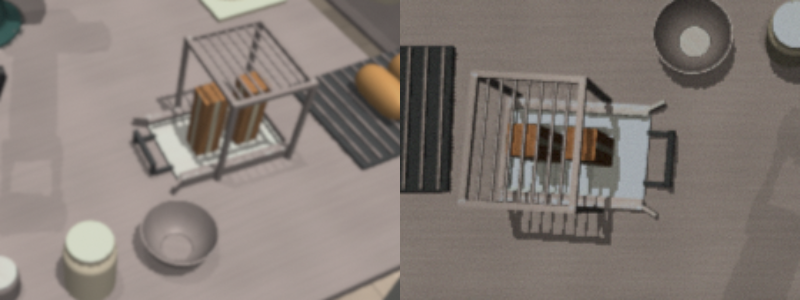

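Both cartons stand in the rack and the bar sits at the home position (0.544, 0.172), straight. Handing in.

```bash
python3 -c "
from workcell import bot
print(bot.finish_job())"
```

```text
the job is handed in; nothing more can be done
None
```

Handed in at about 48 s: both cartons present stand heavy end down on the tray, and the tray is fully home against the rack stop; the tub, bowl, spice tin and coloured look-alikes were not handled (the hand-in gave no verdict).

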